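# Fit the carousel disc onto the drive studs

## Task

Pick up the blue carousel disc by its orange handle bar and fit it on the drive unit: set it over the centre pin, turn it with light pressure until all its five holes find the five studs, then ease it down until it lies fully home, flat on the hub, and let go. Never force it down or let it drop, and leave the vials and the beaker where they stand.

Things in the scene. Friction and masses are not known exactly. Their poses are not given: they have to be found in the camera images.
- disc: blue disc, 124 mm diameter, 8 mm thick, 210 to 390 g, lying flat, handle up. Origin: centre of its underside, z up. Through holes: centre bore 13 mm; five of 9.5 mm with steel bushes, 72 degrees apart on a 36 mm radius, one on the disc's +x axis. The ten white rim wells (4 mm tall) are blind and not used. At start its x axis is within 70 degrees of world +x
- bar (a point): centre of the disc's orange handle bar, 50 mm above the disc's underside on its axis; the point's axes are the disc's. The bar is 12 mm wide (disc x), 64 mm long (disc y), 14 mm high, on two posts of 8 mm diameter at y = -25 and +25 mm; open below
- drive: white drive unit, 150 x 140 x 46 mm, fixed on the worktop, yaw within 0.3 rad. Origin: centre of its underside, on the vertical spindle axis. On top is a round aluminium hub (92 mm diameter) with a centre pin and five studs. The hub's angle differs every time, is not reported and does not follow this yaw: look with a camera or feel. The gearing holds the hub still when the disc turns on it
- seat (a point): centre of the hub's flat upper face, 60 mm above the worktop, on the spindle axis; the disc's underside centre comes here when home. Five steel studs rise round it, 72 degrees apart on a 36 mm radius: 7 mm diameter for 13 mm, then tapering to a 3.6 mm tip 18 mm above this face. A disc not lined up rests on these tips; at most 72 degrees of turning finds them, any of five positions is right
- pin_tip (a point): tip of the steel centre pin on the spindle axis, 32 mm above the hub face; the pin is 10 mm in diameter up to 24 mm above the face, then tapers to 3 mm at this tip
- vial_red: bystander: small white vial with a red cap, 23 mm diameter, 48 mm tall; origin at the centre of its underside
- vial_blue: bystander: small white vial with a blue cap, 23 mm diameter, 48 mm tall; origin at the centre of its underside
- beaker: bystander: small clear beaker, 52 x 59 x 60 mm; origin at the centre of its underside

How it is judged (in metres and radians):
On the way:
1. the disc is held level over the centre pin, above the stud tips (horizontal distance between disc and seat below 0.012 m and z of disc in the frame of seat above 0.016 m and angle between disc's own z axis and vertical below 0.15 rad), for 0.1 s.
At the end, for the whole second after the job is handed in: the disc lies at rest, handle up and released, fully home on the hub with all five studs through its holes: its underside within 2 mm of the hub face, its centre within 4 mm of the spindle axis, level within 2 degrees (horizontal distance between disc and seat below 0.004 m and z of disc in the frame of seat between -0.002 and 0.002 m and angle between disc's own z axis and vertical below 0.035 rad and linear speed of disc below 0.02 m/s); the robot touches nothing.
It fails at once if the disc is forced: more than 40 N between the disc and the drive unit (contact force between disc and drive above 40 N).
It fails at once if the disc is let drop onto the hub: faster than 0.25 m/s within 30 mm of its seat (horizontal distance between disc and seat below 0.01 m and z of disc in the frame of seat below 0.03 m and linear speed of disc above 0.25 m/s).
It fails at once if a vial or the beaker is shifted by more than 20 mm (distance of any of vial_red, vial_blue, beaker from where it was at the start of the episode above 0.02 m).
It fails at once if a vial or the beaker is knocked over (angle between any of vial_red, vial_blue, beaker's own z axis and vertical above 0.5 rad).
It also fails if it takes over 64 s, if anything falls off the work surface, if the arm or the gripper's body presses on something with over 40 N, if the wrist force passes 120 N, or if a joint passes its speed limit or range.

## Robot

A 6-joint arm with a two-finger parallel gripper is mounted at the origin on a cart in front of the work surface, level with it; the furniture and walls round the work are solid. World frame = base frame: x ahead of the robot, y to its left, z up, the work surface at z = 0. Lengths are in mm, angles in rad, forces in N, time in s.
With the tool pointing down it reaches from about 250 to 775 mm from the base axis. Payload 8.9 kg.
Tool frame: the origin (TCP) lies on the centre line of the jaws, within the pads' length; the fingertips stand 19 mm ahead of it and the grasp point (between the pads) is the TCP; z points along the fingers, y is the direction in which the jaws open and shut (so a half turn about z gives the same grasp; the last joint's range is limited). The gripper opens to 85 mm and grips with 20 to 120 N. Pads are 22 mm wide; open, the fingers measure 114 mm over their backs; the gripper's body (76 mm by 85 mm) begins 54 mm behind the grasp point. The pads swing forward as they close: fully open they stand 13 mm farther back than shut.
Start: joints at [1.118, 0.291, -0.153, 1.127, 0, 1.431], TCP at [162.049, 499.364, 250.305] pointing down, gripper open.
Joint ranges: [-2.52, 2.52], [-0.91, 1.74], [-1.3, 1.37], [-1.96, 2.02], [-1.52, 1.47], [-3.14, 3.14]. Speed limits (rad/s): [2.22, 2.22, 2.79, 3.14, 3.14, 3.14].

## Interface

Orientations are given as a unit quaternion [w, x, y, z].
In Python, from cell import bot, eyes gives the robot as it stands.
- The arm moves only by the tool step_arm, never from a script. Its argument "targets" is a list of rows, each a list of 6 numbers: the shift along the tool's x, y, z in cm, then the turn, a rotation vector about the tool's x, y, z in rad. In form: [[x, y, z, wx, wy, wz], ...]. A call has 1 to 10 rows; each row is the pose to reach, as a shift and turn from the pose commanded when the call began, along the tool's axes at that moment; what a row does not reach only later rows make up. A row lasts 1/8 s, in which the tool goes at most 62.5 mm and 10.7 degrees, less where a joint would pass 70% of its speed; a pose out of reach is approached as far as the arm can. A call with a gripper value outside its range is refused whole. "grip" is the finger opening in cm, from 0 to 8.54, set as the call begins (left out, the last holds). The fingers move at their own pace and stop on an object; "force" is the grip in N (left out, the last holds). Time passes only in rows, so rows that repeat a pose let the fingers close. It gives the time, the measured TCP pose, the force and the opening at its end, in the units of the state.
- bot.get_obs(): the state, without advancing time (a new reading comes with each control period).
- eyes.grab_frame(name): name is "side" or "top" or "wrist"; returns the picture (384x512x3 uint8, red, green, blue); there is no depth.
- eyes.get_calibration(name): a dict with "camera_matrix" (3x3 intrinsics, pixels), "R" (3x3) and "t" (3): a world point X has camera coordinates R X + t; the wrist camera has in their place "mount" (4x4, takes a point from camera to tool coordinates, whose origin is the TCP and whose axes are the flange's). Camera axes: x right, y down, z forward; pixel columns grow to the right and rows downward; lengths in mm; the calibration is good to about 2 mm. A picture is of the moment at which its call begins: read the wrist's pose just before it. get_calibration takes no time and is no camera call.
- bot.close_job(): hands the job in, once; it reports no verdict.
The state is a dict: "clock": time; "joint_pos": joint angles; "dq": joint speeds; "effort": joint torques, N m; "eef_pos": TCP position; "orientation": TCP orientation; "force": force on the tool from outside, world axes, zero at the start; "torque": the same for the moment, N m; "finger_gap": finger opening in mm.
Only numpy, scipy, OpenCV 4.12 (cv2) and the standard library are available. Lean on these libraries where they do the work, as an engineer would, in place of code of your own. Each camera call takes 0.05 s, during which the arm holds its last target.

## Working session

There is one attempt and no reset: what is moved stays moved. The work goes in short steps, Python scripts to look and compute and a tool call to move; the robot and the scene stay as the last step left them, time stands still between calls to the robot, and variables do not carry over. Pictures are saved under pics/ and viewed, and the job is handed in when it is done.

Besides the shell and the picture viewer there is one more tool, called after "Request:" as name(argument=value, ...) on one line, values as JSON. step_arm: Moves the arm, as the interface text tells. Its arguments: {"type":"object","properties":{"targets":{"type":"array","items":{"type":"array","items":{"type":"number"}}},"grip":{"type":"number"},"force":{"type":"number"}},"required":["targets"]}

```bash
mkdir -p pics; ls; python3 - <<'E'
from cell import bot, eyes
import cv2,numpy as np
np.set_printoptions(suppress=True,precision=4)
print(bot.get_obs())
for n in ["side","top","wrist"]:
    print(n,eyes.get_calibration(n))
for n in ["side","top","wrist"]:
    cv2.imwrite(f"pics/{n}0.png",eyes.grab_frame(n)[:,:,::-1])
E
```

```text
pics
{'clock': 0.0, 'joint_pos': array([ 1.1177,  0.2913, -0.1541,  1.1267, -0.    ,  1.4315]), 'dq': array([-0.0013, -0.0004, -0.0005, -0.0023, -0.0009, -0.0007]), 'effort': array([ -0.0007, -53.7147,  33.1368,   0.0159,  -0.0001,  -0.    ]), 'eef_pos': array([161.8602, 498.9884, 249.7475]), 'orientation': array([-0.0002,  0.1563,  0.9877, -0.0006]), 'force': array([-0.2993,  0.3431,  0.1391]), 'torque': array([ 0.0007, -0.0018,  0.0146]), 'finger_gap': 85.16426230226888}
side {'camera_matrix': array([[497.8562,   0.    , 252.1124],
       [  0.    , 497.8562, 192.3322],
       [  0.    ,   0.    ,   1.    ]]), 'R': array([[ 0.9017, -0.432 , -0.0194],
       [-0.2502, -0.4846, -0.8382],
       [ 0.3526,  0.7606, -0.5451]]), 't': array([-479.7275,  190.958 ,  872.4405])}
top {'camera_matrix': array([[361.689 ,   0.    , 258.9165],
       [  0.    , 361.689 , 185.1807],
       [  0.    ,   0.    ,   1.    ]]), 'R': array([[ 0.0065, -0.9997,  0.0222],
       [-0.9918, -0.0093, -0.1275],
       [ 0.1277, -0.0212, -0.9916]]), 't': array([-90.4318, 530.4819, 883.2864])}
wrist {'camera_matrix': array([[287.357 ,   0.    , 253.3332],
       [  0.    , 287.357 , 187.8812],
       [  0.    ,   0.    ,   1.    ]]), 'mount': array([[   0.0001,   -0.9568,   -0.2908,   75.7402],
       [   1.    ,    0.0002,   -0.0004,    0.4227],
       [   0.0005,   -0.2908,    0.9568, -123.7838],
       [   0.    ,    0.    ,    0.    ,    1.    ]])}
```

View pics/top0.png

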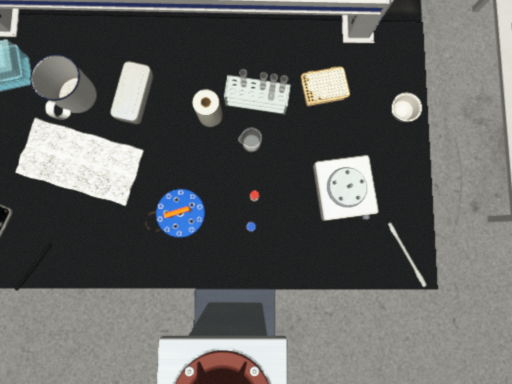

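View pics/side0.png

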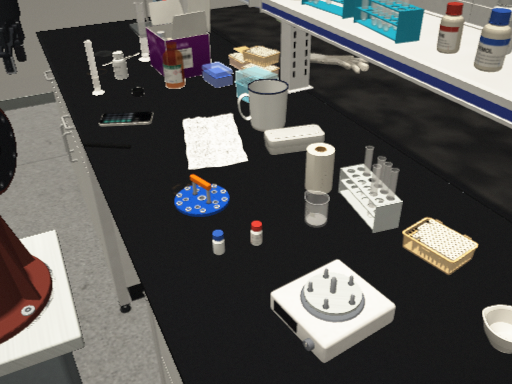

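View pics/wrist0.png

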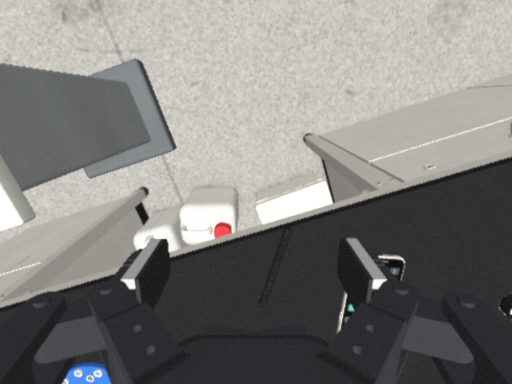

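```bash
cat > h.py <<'E'
import numpy as np, cv2
from cell import bot, eyes
from scipy.spatial.transform import Rotation as Ro
np.set_printoptions(suppress=True,precision=3)
def ray(n,uv,pose=None):
    c=eyes.get_calibration(n);K=np.array(c["camera_matrix"])
    d=np.linalg.solve(K,np.array([uv[0],uv[1],1.]))
    if n=="wrist":
        M=np.array(c["mount"]);q=pose["orientation"];R=Ro.from_quat([q[1],q[2],q[3],q[0]]).as_matrix()
        return R@M[:3,3]+pose["eef_pos"], R@M[:3,:3]@d
    R=np.array(c["R"]);return -R.T@np.array(c["t"]), R.T@d
def atz(n,uv,z,pose=None):
    o,d=ray(n,uv,pose);return o+d*(z-o[2])/d[2]
def proj(n,X,pose=None):
    c=eyes.get_calibration(n);K=np.array(c["camera_matrix"]);X=np.asarray(X,float)
    if n=="wrist":
        M=np.array(c["mount"]);q=pose["orientation"];R=Ro.from_quat([q[1],q[2],q[3],q[0]]).as_matrix()
        p=np.linalg.inv(M[:3,:3])@(R.T@(X-pose["eef_pos"])-M[:3,3])
    else: p=np.array(c["R"])@X+np.array(c["t"])
    p=K@p;return p[:2]/p[2]
def crop(src,dst,x0,y0,w,h,s):
    im=cv2.imread(src)[y0:y0+h,x0:x0+w]
    cv2.imwrite(dst,cv2.resize(im,None,fx=s,fy=s,interpolation=cv2.INTER_CUBIC))
E
python3 - <<'E'
from h import *
crop("pics/top0.png","pics/c1.png",140,175,80,75,8)
crop("pics/top0.png","pics/c2.png",305,145,80,75,8)
crop("pics/side0.png","pics/c3.png",260,250,140,105,5)
crop("pics/side0.png","pics/c4.png",160,160,130,100,5)
E
```

```text
(no output)
```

View pics/c1.png

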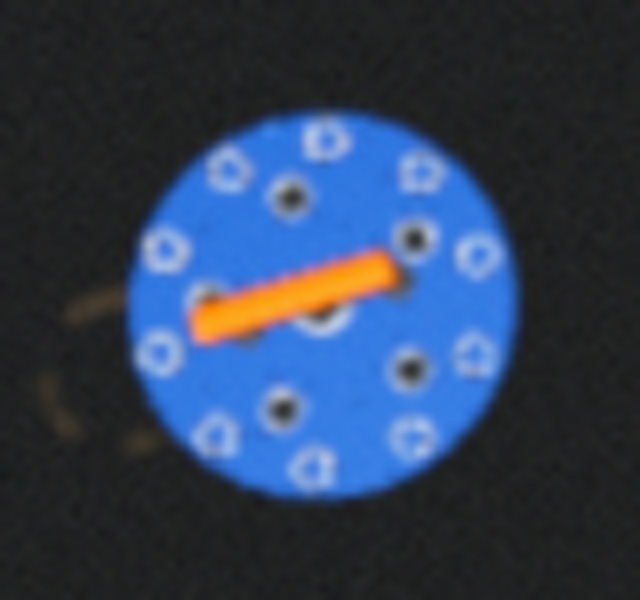

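View pics/c2.png

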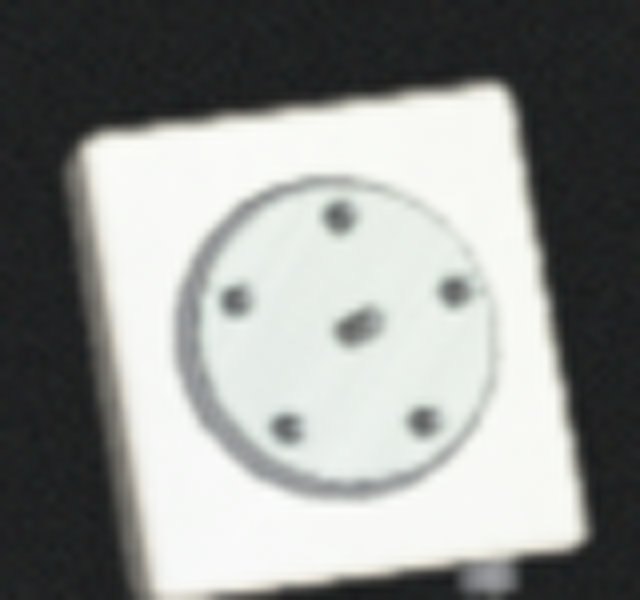

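View pics/c3.png

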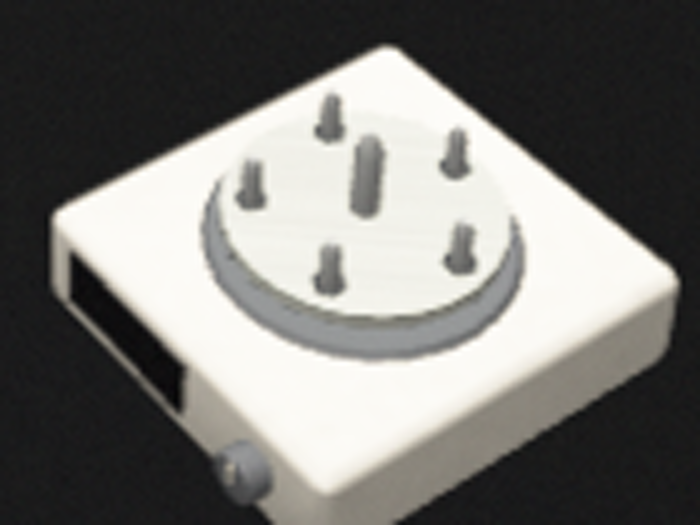

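View pics/c4.png

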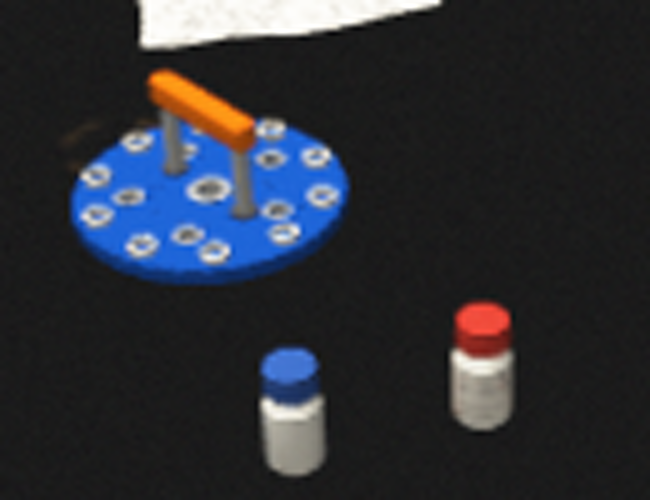

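```bash
cat > m.py <<'E'
from h import *
def cc(p,x0,y0,s): return ((p[0]+.5)/s-.5+x0,(p[1]+.5)/s-.5+y0)
def circ(P):
    P=np.array(P);A=np.c_[2*P[:,:2],np.ones(len(P))];s=np.linalg.lstsq(A,(P[:,:2]**2).sum(1),rcond=None)[0]
    return s[:2],np.sqrt(s[2]+s[0]**2+s[1]**2)
E
python3 - <<'E'
from m import *
T=lambda p,z:atz("top",cc(p,140,175,8),z)
T2=lambda p,z:atz("top",cc(p,305,145,8),z)
S3=lambda p,z:atz("side",cc(p,260,250,5),z)
S4=lambda p,z:atz("side",cc(p,160,160,5),z)
print("disc edge c",T((324,305),8), "bar ends",T((200,325),57),T((388,266),57),(T((200,325),57)+T((388,266),57))/2)
H=[T(p,8) for p in [(291,198),(414,239),(409,369),(283,409)]]
c,r=circ(H);print("holes",c,r,[np.degrees(np.arctan2(*(h[:2]-c)[::-1])) for h in H])
# side
H=[S4(p,8) for p in [(271,158),(278,209),(187,235),(128,197)]]
c,r=circ(H);print("side holes",c,r,[np.degrees(np.arctan2(*(h[:2]-c)[::-1])) for h in H], "bore",S4((209,189),8))
print("side bar",S4((162,72),57),S4((243,130),57))
# hub
print("hub",T2((348,334),60))
for z in (68,):
  H=[T2(p,z) for p in [(339,217),(455,291),(424,421),(288,428),(236,299)]]
  c,r=circ(H);print("studs",c,r,[np.degrees(np.arctan2(*(h[:2]-c)[::-1])) for h in H])
H=[S3(p,78) for p in [(331,95),(456,131),(463,226),(330,247),(252,161)]]
c,r=circ(H);print("side tips",c,r,[np.degrees(np.arctan2(*(h[:2]-c)[::-1])) for h in H],"pin",S3((370,138),92))
H=[S3(p,60) for p in [(329,135),(455,172),(460,267),(330,288),(251,201)]]
c,r=circ(H);print("side bases",c,r,[np.degrees(np.arctan2(*(h[:2]-c)[::-1])) for h in H],"pin",S3((365,209),60))
for n,p in [("red",(254,195)),("blue",(251,226)),("beaker",(251,139))]: print(n,atz("top",p,48))
E
```

```text
disc edge c [461.308 115.915   8.   ] bar ends [452.464 143.761  57.   ] [470.89   87.289  57.   ] [461.677 115.525  57.   ]
holes [461.918 116.75 ] 35.66965747298421 [np.float64(17.954334803563675), np.float64(-54.27084784748186), np.float64(-126.08076026458629), np.float64(161.89840538985604)]
side holes [462.006 117.752] 36.36510543890359 [np.float64(18.137995829125156), np.float64(-53.03461175227297), np.float64(-125.94412117314091), np.float64(162.5356613210541)] bore [462.134 118.02    8.   ]
side bar [454.044 145.496  57.   ] [468.538  83.367  57.   ]
hub [ 527.195 -306.991   60.   ]
studs [ 527.045 -304.896] 35.7064166688969 [np.float64(3.151599901010553), np.float64(-69.05441202370189), np.float64(-140.52733011391865), np.float64(147.32277128291568), np.float64(74.33858062112286)]
side tips [ 526.262 -308.605] 35.884672308907604 [np.float64(74.92908165937507), np.float64(3.9962076385143175), np.float64(-68.74335456788384), np.float64(-140.8122452482242), np.float64(145.9516549267287)] pin [ 526.404 -308.811   92.   ]
side bases [ 527.295 -308.325] 35.98707297836747 [np.float64(75.43078569939006), np.float64(2.960565333086781), np.float64(-68.98624509849276), np.float64(-140.1942853097509), np.float64(145.92454494275967)] pin [ 527.988 -307.562   60.   ]
red [504.708 -73.852  48.   ]
blue [427.856 -67.088  48.   ]
beaker [647.713 -65.047  48.   ]
```

```bash
cat >> m.py <<'E'
def Rq(o): q=o["orientation"];return Ro.from_quat([q[1],q[2],q[3],q[0]]).as_matrix()
def Rdown(ydeg):  # tool y at world angle ydeg, z down
    a=np.radians(ydeg);y=np.array([np.cos(a),np.sin(a),0]);z=np.array([0,0,-1.]);return np.c_[np.cross(y,z),y,z]
def go(pos,ydeg):
    o=bot.get_obs();R=Rq(o);
    t=R.T@(np.array(pos)-o["eef_pos"])/10; w=Ro.from_matrix(R.T@Rdown(ydeg)).as_rotvec()
    print("t",o["clock"],"pos",o["eef_pos"],"ydeg",np.degrees(np.arctan2(R[1,1],R[0,1])),"tilt",np.degrees(np.arccos(-R[2,2])),"F",o["force"],"gap",o["finger_gap"],"q",o["joint_pos"]); print("row",np.r_[t,w])
E
python3 - <<'E'
from m import *
go((462,117,130),18);go((462,117,130),-162)
E
```

```text
t 0.15 pos [161.922 499.101 249.885] ydeg 72.02024853935484 tilt 0.053686699469555614 F [-0.556  0.154  0.528] gap 85.1551558122548 q [ 1.118  0.291 -0.154  1.127  0.     1.432]
row [-40.339 -27.07   12.008  -0.001   0.      0.943]
t 0.15 pos [161.922 499.101 249.885] ydeg 72.02024853935484 tilt 0.053686699469555614 F [-0.556  0.154  0.528] gap 85.1551558122548 q [ 1.118  0.291 -0.154  1.127  0.     1.432]
row [-40.339 -27.07   12.008  -0.     -0.001  -2.199]
```

Request:
step_arm(targets=[[-40.3,-27.1,11.5,0,0,0.943],[-40.3,-27.1,11.5,0,0,0.943],[-40.3,-27.1,11.5,0,0,0.943],[-40.3,-27.1,11.5,0,0,0.943],[-40.3,-27.1,11.5,0,0,0.943],[-40.3,-27.1,11.5,0,0,0.943],[-40.3,-27.1,11.5,0,0,0.943],[-40.3,-27.1,11.5,0,0,0.943],[-40.3,-27.1,11.5,0,0,0.943],[-40.3,-27.1,11.5,0,0,0.943]], grip=8)

```text
clock: 1.4
eef_pos: [461.2, 117.1, 135.0]
orientation: [-0.001, 0.588, 0.809, -0.0]
force: [-0.6, 0.5, 0.1]
finger_gap: 80.3
```

Request:
step_arm(targets=[[0,0,0,0,0,0],[0,0,0,0,0,0]])

```text
clock: 1.65
eef_pos: [461.3, 118.2, 135.6]
orientation: [0.0, 0.587, 0.81, 0.0]
force: [-0.6, -0.2, 0.8]
finger_gap: 80.0
```

```bash
python3 - <<'E'
from m import *
import pickle
o=bot.get_obs();im=eyes.grab_frame("wrist")[:,:,::-1];cv2.imwrite("pics/w1.png",im);pickle.dump(o,open("w1.pkl","wb"))
crop("pics/w1.png","pics/w1c.png",100,180,300,200,2.6)
go((462,117,51),18)
E
```

```text
t 1.7 pos [461.379 118.072 135.588] ydeg 18.089803632890934 tilt 0.022876938861983595 F [-0.287 -0.611 -0.809] gap 79.72429602901408 q [ 0.097  0.302 -0.466  0.803  0.     1.352]
row [-0.121  0.022  8.459  0.     0.     0.002]
```

View pics/w1.png

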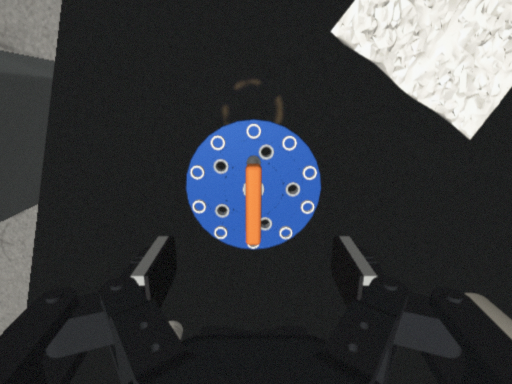

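```bash
python3 - <<'E'
from m import *
import pickle
o=pickle.load(open("w1.pkl","rb"))
a=atz("wrist",(253.5,165),57,o);b=atz("wrist",(253,243),57,o);print(a,b,(a+b)/2)
H=[atz("wrist",p,8,o) for p in [(266,152),(221,166),(222,210),(264,223),(293,189)]]
c,r=circ(H);print(c,r,[np.degrees(np.arctan2(*(h[:2]-c)[::-1]))%72 for h in H])
E
```

```text
[450.797 147.368  57.   ] [469.776  88.084  57.   ] [460.286 117.726  57.   ]
[460.967 116.064] 35.874762986022006 [np.float64(17.967092867234896), np.float64(17.859498879284843), np.float64(17.440537637740135), np.float64(16.54639434805874), np.float64(17.674411001426506)]
```

Request:
step_arm(targets=[[-0.05,0,3,0,0,0],[-0.1,0,6,0,0,0],[-0.1,0,8.4,0,0,0],[-0.1,0,8.4,0,0,0],[-0.1,0,8.4,0,0,0],[-0.1,0,8.4,0,0,0]])

```text
clock: 2.45
eef_pos: [462.8, 116.5, 52.4]
orientation: [0.001, 0.588, 0.809, 0.001]
force: [0.4, -0.3, 0.3]
finger_gap: 80.0
```

Request:
step_arm(targets=[[0,0,0,0,0,0],[0,0,0,0,0,0],[0,0,0,0,0,0],[0,0,0,0,0,0],[0,0,0,0,0,0],[0,0,0,0,0,0],[0,0,0,0,0,0],[0,0,0,0,0,0]], grip=0.6, force=50)

```text
clock: 3.45
eef_pos: [462.0, 116.2, 51.5]
orientation: [0.0, 0.588, 0.809, -0.0]
force: [-1.4, -0.1, 6.0]
finger_gap: 11.0
```

```bash
python3 - <<'E'
from m import *
cv2.imwrite("pics/s2.png",eyes.grab_frame("side")[:,:,::-1])
crop("pics/s2.png","pics/s2c.png",140,80,160,120,4)
go((462,117,51),18)
E
```

```text
t 3.5 pos [462.045 116.22   51.457] ydeg 17.987773397800897 tilt 0.00627806212224643 F [-0.849 -1.51   5.697] gap 11.086488424125598 q [ 0.093  0.419 -0.565  0.587 -0.     1.35 ]
row [ 0.076  0.02   0.046  0.     0.    -0.   ]
```

View pics/s2c.png

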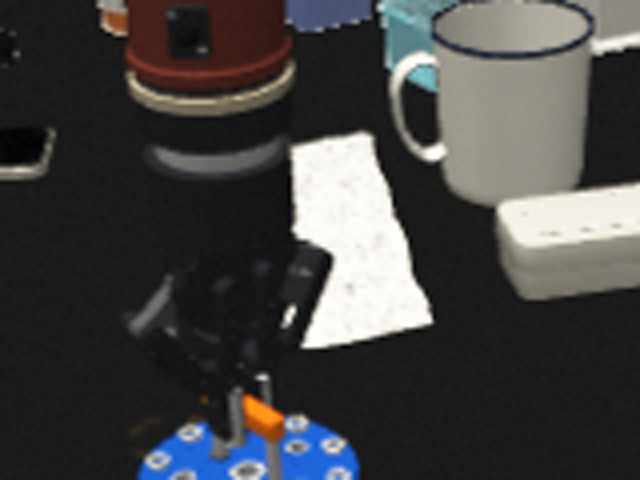

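Request:
step_arm(targets=[[0,0,-1,0,0,0],[0,0,-3,0,0,0],[0,0,-5,0,0,0],[0,0,-8,0,0,0],[0,0,-11,0,0,0],[0,0,-13,0,0,0],[0,0,-13,0,0,0],[0,0,-13,0,0,0]], force=60)

```text
clock: 4.5
eef_pos: [461.4, 116.2, 180.5]
orientation: [-0.0, 0.588, 0.809, -0.0]
force: [-1.0, 0.6, -4.1]
finger_gap: 10.7
```

```bash
python3 - <<'E'
from m import *
cv2.imwrite("pics/s3.png",eyes.grab_frame("side")[:,:,::-1])
crop("pics/s3.png","pics/s3c.png",110,50,160,120,4)
cv2.imwrite("pics/w3.png",eyes.grab_frame("wrist")[:,:,::-1])
go((527,-307.5,180),3.2)
E
```

```text
t 4.6 pos [461.263 116.187 180.266] ydeg 17.989752244762425 tilt 0.11146258136111295 F [ 0.326 -0.04  -3.118] gap 10.756627237253566 q [ 0.093  0.254 -0.398  0.92   0.     1.35 ]
row [-42.328  -6.833   0.02   -0.002  -0.      0.258]
```

View pics/s3c.png

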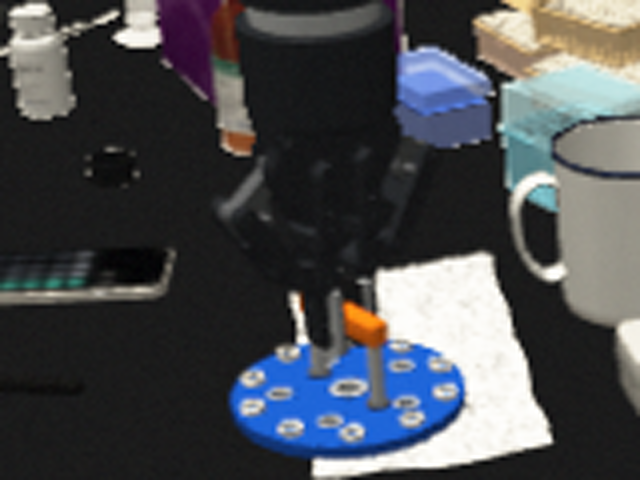

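View pics/w3.png

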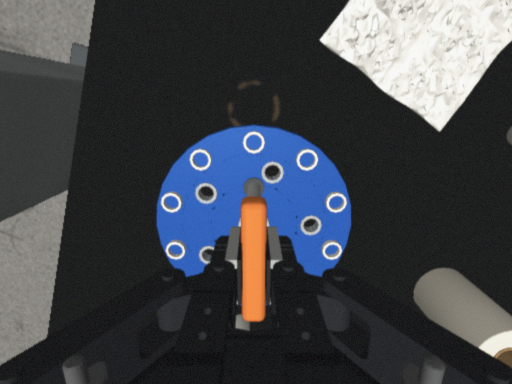

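```bash
cat >> m.py <<'E'
def discintool(px,o,ztop_tool=42.9):
    # intersect with the disc's top plane in tool coords (z_tool = ztop_tool)
    c=eyes.get_calibration("wrist");K=np.array(c["camera_matrix"]);M=np.array(c["mount"])
    P=[]
    for p in px:
        d=M[:3,:3]@np.linalg.solve(K,np.array([p[0],p[1],1.]));P.append(M[:3,3]+d*(ztop_tool-M[2,3])/d[2])
    P=np.array(P);ce,r=circ(P);print("tool centre",ce,"r",r,"ang from tool y (cw from above +)",[((np.degrees(np.arctan2(q[1]-ce[1],q[0]-ce[0]))-90)+36)%72-36 for q in P]);return P
E
python3 - <<'E'
from m import *
crop("pics/w3.png","pics/w3c.png",150,120,210,160,3.8)
discintool([(272,172),(206,193),(311,225),(208,255)],None)
E
```

```text
tool centre [-0.151 -0.889] r 36.31375711309356 ang from tool y (cw from above +) [np.float64(-0.4964645684961795), np.float64(0.6397778744251923), np.float64(-0.6068938183590546), np.float64(0.847401273472201)]
```

View pics/w3c.png

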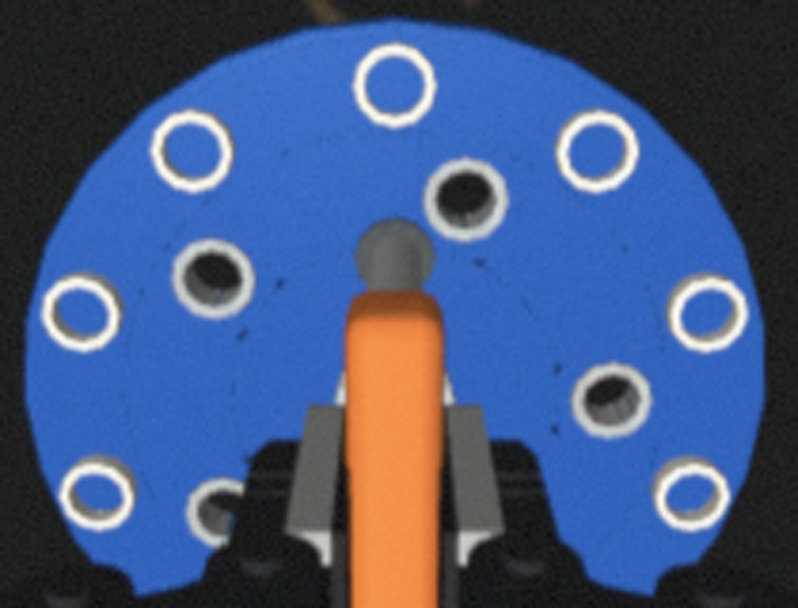

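Request:
step_arm(targets=[[-2,-0.3,0,0,0,0.01],[-6,-1,0,0,0,0.03],[-11,-1.8,0,0,0,0.06],[-16.5,-2.7,0,0,0,0.1],[-22,-3.6,0,0,0,0.14],[-27.5,-4.4,0,0,0,0.17],[-33,-5.3,0,0,0,0.2],[-38,-6.1,0,0,0,0.23],[-41,-6.6,0,0,0,0.25],[-42.3,-6.8,0,0,0,0.258]])

```text
clock: 5.85
eef_pos: [527.6, -308.4, 179.9]
orientation: [-0.001, 0.688, 0.726, -0.0]
force: [0.5, 0.2, -4.0]
finger_gap: 11.2
```

Request:
step_arm(targets=[[0,0,0,0,0,0],[0,0,0,0,0,0],[0,0,0,0,0,0]])

```text
clock: 6.22
eef_pos: [528.0, -305.9, 181.4]
orientation: [-0.0, 0.687, 0.727, 0.0]
force: [-0.2, -0.6, -2.8]
finger_gap: 10.9
```

```bash
python3 - <<'E'
from m import *
go((527,-307.5,150),3.2)
cv2.imwrite("pics/s4.png",eyes.grab_frame("side")[:,:,::-1])
crop("pics/s4.png","pics/s4c.png",240,150,190,143,4)
cv2.imwrite("pics/w4.png",eyes.grab_frame("wrist")[:,:,::-1])
crop("pics/w4.png","pics/w4c.png",150,120,210,160,3.8)
E
```

```text
t 6.225 pos [ 528.009 -305.899  181.409] ydeg 3.288048537083725 tilt 0.01814797039256861 F [-0.22  -0.616 -2.769] gap 10.908586407134688 q [-0.645  0.495 -0.028  1.048  0.     0.869]
row [-0.155 -0.109  3.141 -0.    -0.     0.002]
```

View pics/s4c.png

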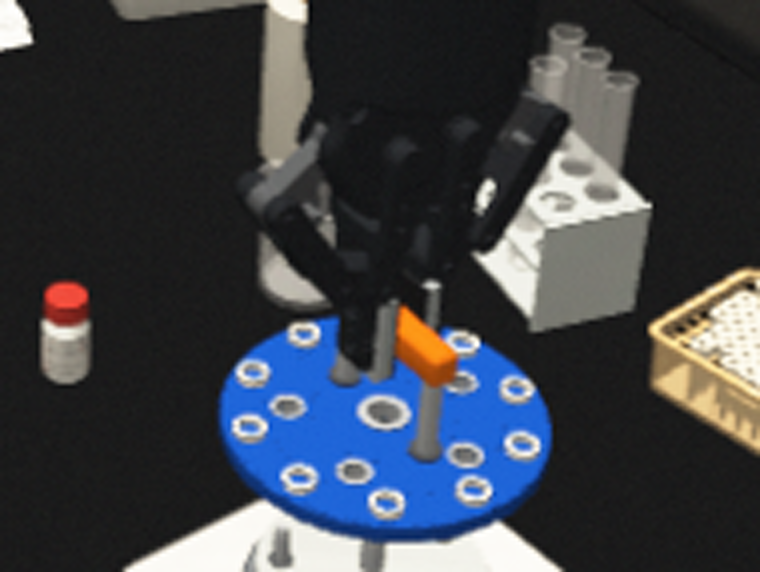

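View pics/w4c.png

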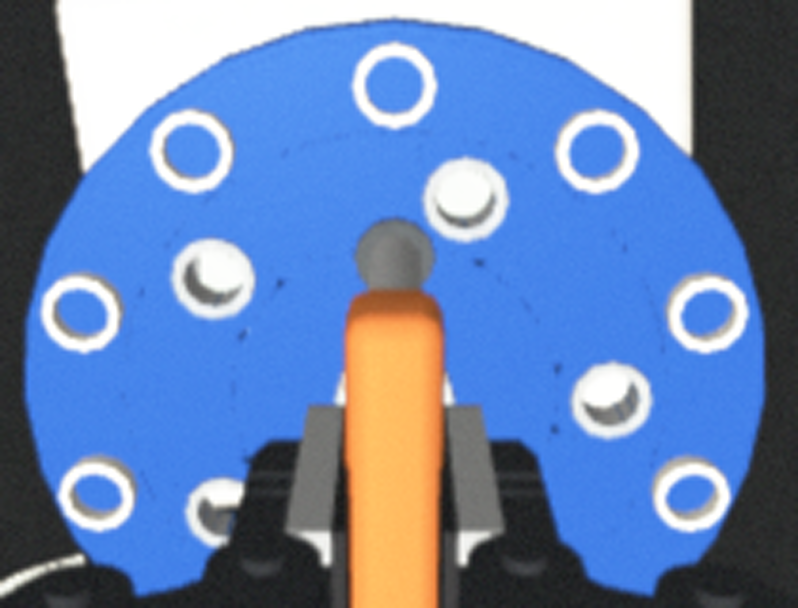

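```bash
python3 - <<'E'
from m import *
S=lambda p,z:atz("side",cc(p,240,150,4),z)
z=137.9
print("bore",S((384,413),z))
H=[S(p,z) for p in [(288,406),(354,471),(465,455),(462,382)]]
c,r=circ(H);print(c,r,[np.degrees(np.arctan2(*(h[:2]-c)[::-1]))%72 for h in H])
im=cv2.imread("pics/w4.png")
E
```

```text
bore [ 528.277 -305.705  137.9  ]
[ 528.791 -305.21 ] 36.276778714756865 [np.float64(3.634478332673666), np.float64(2.939469968718811), np.float64(2.4150859075257074), np.float64(2.251041794183418)]
```

Request:
step_arm(targets=[[0.1,-0.1,1,0,0,0],[0.2,-0.11,2,0,0,0],[0.22,-0.11,3,0,0,0],[0.22,-0.11,3,0,0,0],[0.22,-0.11,3,0,0,0]])

```text
clock: 6.95
eef_pos: [526.8, -305.0, 151.3]
orientation: [0.0, 0.687, 0.727, -0.0]
force: [0.4, 0.2, -3.0]
finger_gap: 10.6
```

```bash
python3 - <<'E'
from m import *
go((526.8,-308,150),3.2)
cv2.imwrite("pics/s5.png",eyes.grab_frame("side")[:,:,::-1])
crop("pics/s5.png","pics/s5c.png",260,190,150,160,4)
cv2.imwrite("pics/w5.png",eyes.grab_frame("wrist")[:,:,::-1])
crop("pics/w5.png","pics/w5c.png",150,120,210,160,3.8)
E
```

```text
t 6.95 pos [ 526.836 -305.038  151.344] ydeg 3.2036901287710093 tilt 0.0035584658765178715 F [ 0.445  0.199 -3.027] gap 10.563459758528785 q [-0.645  0.515 -0.078  0.978 -0.     0.87 ]
row [-0.296 -0.02   0.134  0.     0.     0.   ]
```

View pics/s5c.png

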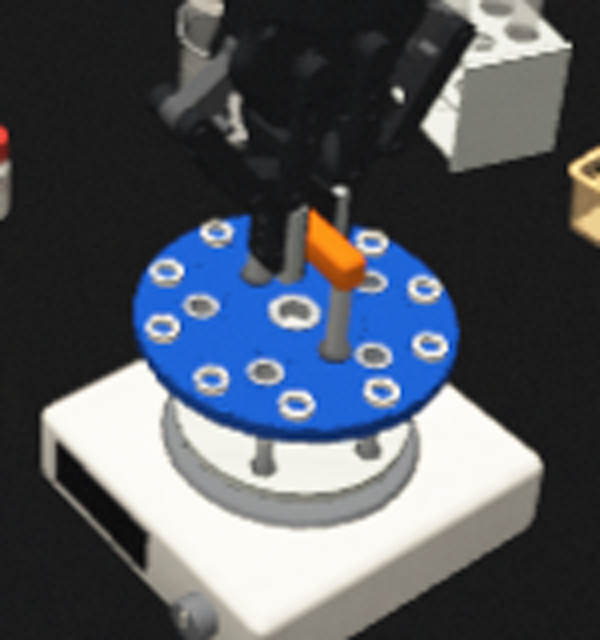

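View pics/w5c.png

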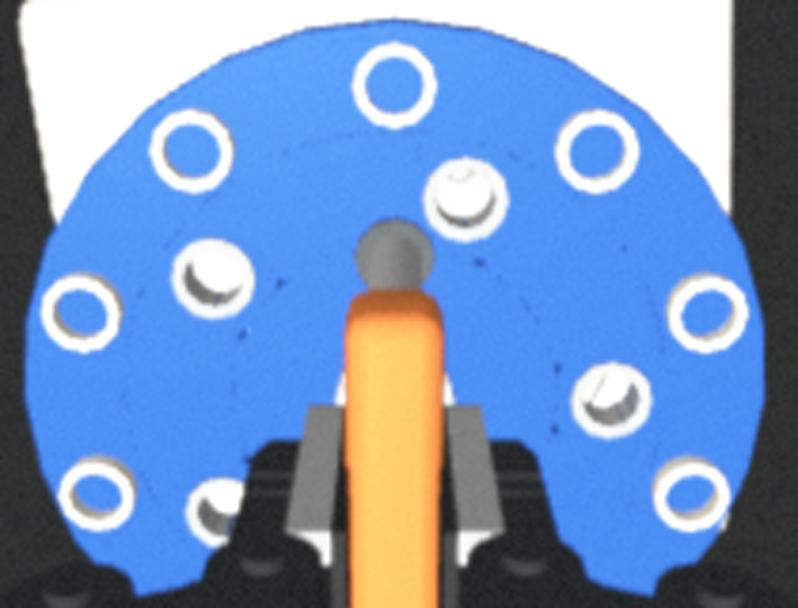

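```bash
python3 - <<'E'
from m import *
S=lambda p,z:atz("side",cc(p,260,190,4),z)
z=107.8
print("bore",S((294,312),z))
H=[S(p,z) for p in [(201,306),(265,372),(373,355),(369,282)]]
c,r=circ(H);print(c,r,[np.degrees(np.arctan2(*(h[:2]-c)[::-1]))%72 for h in H])
E
```

```text
bore [ 527.187 -304.326  107.8  ]
[ 527.128 -304.611] 35.86897498689768 [np.float64(3.146362836277831), np.float64(3.2315908411962653), np.float64(3.5309825444837344), np.float64(2.828222068412364)]
```

Request:
step_arm(targets=[[-0.15,0,0.1,0,0,0],[-0.3,0,0.1,0,0,0],[-0.3,0,0.1,0,0,0],[-0.3,0,0.1,0,0,0]])

```text
clock: 7.55
eef_pos: [527.0, -307.9, 150.3]
orientation: [0.0, 0.687, 0.727, 0.0]
force: [-0.2, -0.5, -3.3]
finger_gap: 11.1
```

```bash
python3 - <<'E'
from m import *
go((526.8,-308,150),3.2)
cv2.imwrite("pics/s6.png",eyes.grab_frame("side")[:,:,::-1])
crop("pics/s6.png","pics/s6c.png",260,190,150,160,4)
cv2.imwrite("pics/t6.png",eyes.grab_frame("top")[:,:,::-1])
crop("pics/t6.png","pics/t6c.png",305,145,80,75,8)
E
```

```text
t 7.55 pos [ 526.962 -307.924  150.33 ] ydeg 3.208935841470139 tilt 0.0028466534180439165 F [-0.159 -0.45  -3.311] gap 11.056676864840664 q [-0.649  0.519 -0.074  0.978  0.     0.866]
row [-0.007 -0.017  0.033  0.    -0.     0.   ]
```

View pics/s6c.png

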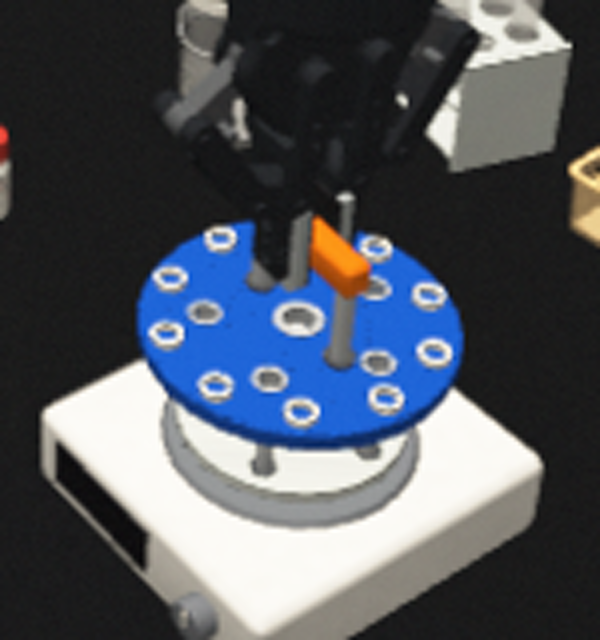

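View pics/t6c.png

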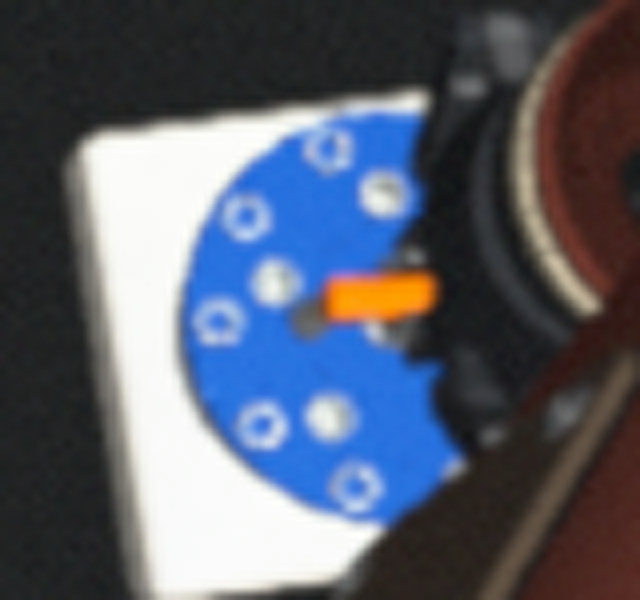

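```bash
python3 - <<'E'
from m import *
S=lambda p,z:atz("side",cc(p,260,190,4),z);T=lambda p,z:atz("top",cc(p,305,145,8),z)
z=106.9
print("bore",S((298,319),z))
H=[S(p,z) for p in [(205,312),(270,379),(378,362)]]
c,r=circ(H);print(c,r,[np.degrees(np.arctan2(*(h[:2]-c)[::-1]))%72 for h in H])
H=[T(p,z) for p in [(384,193),(276,281),(330,417)]]
c,r=circ(H);print(c,r,[np.degrees(np.arctan2(*(h[:2]-c)[::-1]))%72 for h in H])
E
```

```text
bore [ 526.952 -307.563  106.9  ]
[ 527.037 -307.811] 35.79438348097099 [np.float64(2.428099496965473), np.float64(3.523219232150751), np.float64(3.790873886151587)]
[ 527.019 -308.423] 36.39146369251983 [np.float64(3.770311179040655), np.float64(2.532014549027153), np.float64(2.53225480806708)]
```

Request:
step_arm(targets=[[0,0,0.3,0,0,0],[0,0,0.6,0,0,0],[0,0,0.9,0,0,0],[0,0,1.2,0,0,0],[0,0,1.5,0,0,0],[0,0,1.6,0,0,0],[0,0,1.6,0,0,0]])

```text
clock: 8.52
eef_pos: [526.9, -307.9, 134.2]
orientation: [-0.0, 0.687, 0.727, 0.0]
force: [-0.8, 0.3, -3.8]
finger_gap: 10.8
```

Request:
step_arm(targets=[[0,0,0.1,0,0,0],[0,0,0.2,0,0,0],[0,0,0.3,0,0,0],[0,0,0.4,0,0,0],[0,0,0.5,0,0,0]])

```text
clock: 9.15
eef_pos: [526.9, -307.9, 129.2]
orientation: [-0.0, 0.687, 0.727, -0.0]
force: [-0.1, 0.3, -3.6]
finger_gap: 10.8
```

Request:
step_arm(targets=[[0,0,0.1,0,0,0],[0,0,0.2,0,0,0],[0,0,0.3,0,0,0],[0,0,0.3,0,0,0]])

```text
clock: 9.65
eef_pos: [526.9, -307.9, 126.2]
orientation: [-0.0, 0.687, 0.727, 0.0]
force: [-0.2, -0.3, -3.9]
finger_gap: 11.0
```

Request:
step_arm(targets=[[0,0,0.1,0,0,0],[0,0,0.2,0,0,0],[0,0,0.3,0,0,0],[0,0,0.3,0,0,0]])

```text
clock: 10.15
eef_pos: [527.0, -307.9, 123.2]
orientation: [-0.0, 0.687, 0.727, 0.0]
force: [-0.2, 0.8, -4.1]
finger_gap: 11.1
```

Request:
step_arm(targets=[[0,0,0.1,0,0,0],[0,0,0.2,0,0,0],[0,0,0.3,0,0,0],[0,0,0.3,0,0,0]])

```text
clock: 10.65
eef_pos: [527.0, -307.9, 120.2]
orientation: [-0.0, 0.687, 0.727, 0.0]
force: [0.8, 0.8, -4.0]
finger_gap: 11.0
```

Request:
step_arm(targets=[[0,0,0.1,0,0,0],[0,0,0.2,0,0,0],[0,0,0.3,0,0,0],[0,0,0.4,0,0,0],[0,0,0.5,0,0,0],[0,0,0.5,0,0,0]])

```text
clock: 11.4
eef_pos: [526.9, -307.9, 115.2]
orientation: [-0.0, 0.687, 0.727, 0.0]
force: [1.0, -0.8, -3.5]
finger_gap: 11.0
```

Request:
step_arm(targets=[[0,0,0.05,0,0,0],[0,0,0.1,0,0,0],[0,0,0.15,0,0,0],[0,0,0.2,0,0,0],[0,0,0.2,0,0,0]])

```text
clock: 12.02
eef_pos: [527.0, -307.9, 113.3]
orientation: [0.0, 0.687, 0.727, 0.0]
force: [1.0, 0.8, -3.4]
finger_gap: 10.8
```

Request:
step_arm(targets=[[0,0,0.05,0,0,0],[0,0,0.1,0,0,0],[0,0,0.1,0,0,0]])

```text
clock: 12.4
eef_pos: [527.0, -307.9, 112.2]
orientation: [-0.0, 0.687, 0.727, 0.0]
force: [1.0, 0.5, -2.9]
finger_gap: 10.8
```

Request:
step_arm(targets=[[0,0,0.04,0,0,0],[0,0,0.04,0,0,0]])

```text
clock: 12.65
eef_pos: [527.0, -307.9, 111.9]
orientation: [-0.0, 0.687, 0.727, 0.0]
force: [0.8, 1.1, -3.2]
finger_gap: 11.0
```

Request:
step_arm(targets=[[0,0,0.04,0,0,0],[0,0,0.04,0,0,0]])

```text
clock: 12.9
eef_pos: [527.0, -307.9, 111.6]
orientation: [0.0, 0.687, 0.727, 0.0]
force: [1.7, 1.0, -2.2]
finger_gap: 10.8
```

Request:
step_arm(targets=[[0,0,0.04,0,0,0],[0,0,0.04,0,0,0]])

```text
clock: 13.15
eef_pos: [527.1, -307.9, 111.5]
orientation: [0.0, 0.687, 0.727, 0.0]
force: [1.0, 3.2, 3.7]
finger_gap: 10.6
```

Request:
step_arm(targets=[[0,0,0.03,0,0,0],[0,0,0.03,0,0,0]])

```text
clock: 13.4
eef_pos: [527.1, -307.9, 111.5]
orientation: [0.0, 0.687, 0.727, 0.0]
force: [-1.1, 4.1, 6.8]
finger_gap: 10.8
```

```bash
python3 - <<'E'
from m import *
cv2.imwrite("pics/s7.png",eyes.grab_frame("side")[:,:,::-1])
crop("pics/s7.png","pics/s7c.png",260,190,150,160,4)
E
```

```text
(no output)
```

View pics/s7c.png

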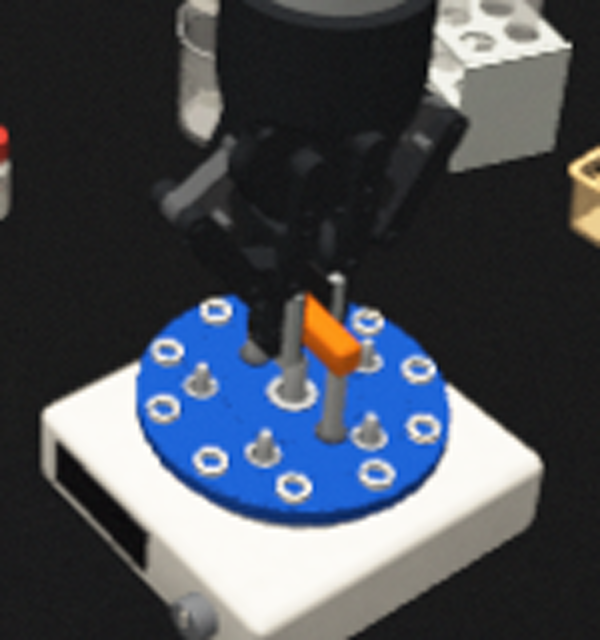

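The picture shows the visible studs standing through the bushes, for example at crop positions (202,380), (265,448), (370,432) and (368,355). The pin stands through the bore at (293,390). The disc is flat on the hub, so I'll release it.

Request:
step_arm(targets=[[0,0,0,0,0,0],[0,0,0,0,0,0],[0,0,0,0,0,0]], force=20)

```text
clock: 13.82
eef_pos: [527.1, -307.9, 111.5]
orientation: [0.0, 0.687, 0.727, 0.0]
force: [-0.4, 3.6, 8.0]
finger_gap: 10.9
```

Request:
step_arm(targets=[[0,0,0,0,0,0],[0,0,0,0,0,0],[0,0,0,0,0,0],[0,0,0,0,0,0],[0,0,0,0,0,0],[0,0,0,0,0,0]], grip=6)

```text
clock: 14.58
eef_pos: [526.9, -308.0, 110.8]
orientation: [-0.0, 0.687, 0.727, -0.0]
force: [0.7, 0.0, 0.0]
finger_gap: 60.0
```

Request:
step_arm(targets=[[0,0,-1,0,0,0],[0,0,-3,0,0,0],[0,0,-6,0,0,0],[0,0,-9,0,0,0],[0,0,-12,0,0,0],[0,0,-13,0,0,0],[0,0,-13,0,0,0],[0,0,-13,0,0,0]])

```text
clock: 15.58
eef_pos: [526.4, -307.6, 239.5]
orientation: [-0.001, 0.687, 0.727, -0.0]
force: [-0.7, -0.4, 0.2]
finger_gap: 60.0
```

```bash
python3 - <<'E'
from m import *
go((527,-308,240),3)
cv2.imwrite("pics/s8.png",eyes.grab_frame("side")[:,:,::-1])
crop("pics/s8.png","pics/s8c.png",180,190,240,160,3.3)
cv2.imwrite("pics/w8.png",eyes.grab_frame("wrist")[:,:,::-1])
E
```

```text
t 15.575 pos [ 526.44  -307.555  239.543] ydeg 3.2097982230723163 tilt 0.11204589744311716 F [-0.71  -0.373  0.234] gap 60.0495808097759 q [-0.649  0.461  0.073  1.184  0.     0.866]
row [-0.048  0.053 -0.046 -0.001 -0.001  0.004]
```

View pics/s8c.png

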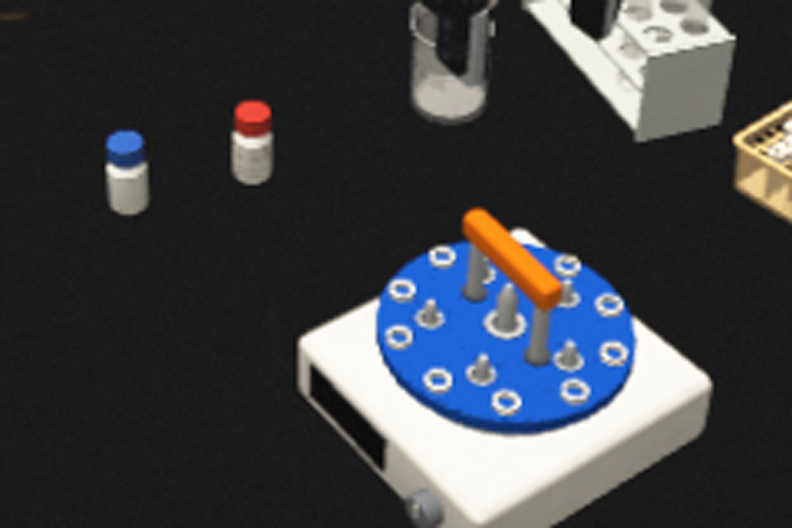

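View pics/w8.png

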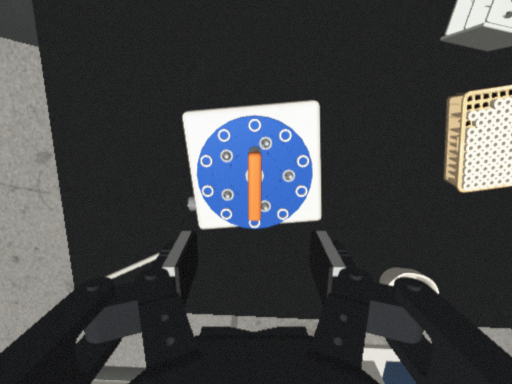

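The disc lies flat, with studs visible in all five holes in the wrist view. It is released, and the vials and beaker stand upright.

```bash
python3 - <<'E'
from cell import bot
print(bot.close_job())
E
```

```text
the job is handed in; nothing more can be done
None
```

The disc is fitted on the drive unit and the job is handed in, at about 15.7 s of the 64 s allowed.

- **Fitting:** I gripped the disc by its bar and carried it over the pin. I had read the hub angle (about 3.2°) from the top and side cameras, so I turned the disc about 15° on the way. All five holes then went over the studs without searching. I lowered it in steps of 1 mm or less. The force stayed at the disc's own weight until it touched at TCP height 111.5 mm, which is the height expected for fully home. I pressed with roughly 10 N, then opened the gripper and backed straight off.
- **Last checks:** The side view shows the disc level on the hub. The wrist view shows a stud in every hole. The vials and beaker are upright, and I saw no sign that they had moved, though I did not re-measure their positions. The force reading was near zero after release.
- **Disagreements:** The top and side cameras differed by 1 to 3 mm on the hub centre in y, and I aimed between them. I also made one sideways correction with the wrong sign above the pin, and put it right before lowering.

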